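# Load the inspection nest and hold its shutter open at the mark

## Task

Seat the two white adapter caps that stand singly on the blue mat (not those in the tray) fully down in the two square pockets of the inspection nest, one in each, while the shutter slide is still home. Then grip the slide's upright black tab, pull it out against its spring until the pointer on the slide stands in the gap between the two prongs of the mark on the nest's side rail, and keep it there: finish while still gripping the tab and holding the slide at the mark. Leave the solder spool, the bottle and the circuit module standing beside the work alone.

Things in the scene. Friction and masses are not known exactly. Their poses are not given: they have to be found in the camera images.
- cap_01: white moulded cap, a box 46 x 46 mm and 43 mm high, about 30 g, standing upright on the table; origin at the centre of its underside, z up, x and y across its flanks. Either cap may go in either pocket, in any of its four quarter turns.
- cap_02: the other, identical white cap, same origin and axes.
- nest: fixed inspection nest: aluminium block 170 mm long (its x), 72 mm wide (y), top 40 mm above the table, on a dark base plate 200 x 72 x 8 mm. Origin at the centre of its footprint on the table. The slide is pulled out along its -x (roughly world -y, the robot's right). The side rail with the mark runs along its +y side (towards the robot), out to y = 75 mm, below 36 mm high.
- pocket_a (a point): centre of the floor of the pocket nearer the pull tab: nest x = -43 mm, 30 mm above the table. The pocket is 50 x 50 mm square with the nest, 10 mm deep, its mouth chamfered 2 mm; the floor has a 36 mm window. Axes as the nest's.
- pocket_b (a point): centre of the floor of the other pocket: nest x = +43 mm, otherwise the same.
- slide (a joint): travel of the shutter slide in m: 0 home, growing as it is pulled out along the nest's -x, hard stop at 0.060. A spring pulls it home: about 3 N at home, rising 1.2 N per 10 mm. It returns home when let go.
- tab (a point): grip point of the slide's pull tab, an upright black plate 12 mm thick (along nest x), 60 mm wide (nest y), 18 to 75 mm above the table. The point is in the middle of thickness and width, 60 mm above the table, at nest x = -145 mm when home: 60 mm clear of the aluminium block. Below, a flat tongue under 20 mm high joins it to the nest. Moves with the slide.
- pointer (a point): tip of the black pointer on the slide, a finger 4 mm wide (along nest x), beside the nest on the rail side, 31 mm above the table, at nest x = +25 mm when home; moves with the slide along nest -x.
- mark: the mark, a brass rider clamped on the nest's side rail, set anew each time; cannot be moved by the robot. Axes as the nest's; see mark_gap.
- mark_gap (a point): centre of the 14 mm gap between the mark's two prongs, 31 mm above the table. When the slide is at the mark the pointer tip has the same nest x as this point; that is 24 to 46 mm of travel.
- solder_spool: bystander: solder spool, 55 mm across and 40 mm high, origin under its centre.
- ipa_bottle: bystander: white bottle with a blue cap, 60 mm across and 126 mm high, origin under its centre.
- module_03: bystander: green circuit module 66 x 43 x 42 mm, origin under its centre.
Not all that is in view belongs to the job. Leave any purple or red look-alike of the cap_01 alone.

How it is judged:
On the way, in this order (a step that is already met when the one before it is completed fails the run):
1. one cap is seated in a pocket and let go (((horizontal distance between cap_01 and pocket_a below 0.005 m and z of cap_01 in the frame of pocket_a between -0.003 and 0.003 m and angle between cap_01's own z axis and vertical below 0.06 rad) or (horizontal distance between cap_01 and pocket_b below 0.005 m and z of cap_01 in the frame of pocket_b between -0.003 and 0.003 m and angle between cap_01's own z axis and vertical below 0.06 rad) or (horizontal distance between cap_02 and pocket_a below 0.005 m and z of cap_02 in the frame of pocket_a between -0.003 and 0.003 m and angle between cap_02's own z axis and vertical below 0.06 rad) or (horizontal distance between cap_02 and pocket_b below 0.005 m and z of cap_02 in the frame of pocket_b between -0.003 and 0.003 m and angle between cap_02's own z axis and vertical below 0.06 rad)) and contact force between the fingers and cap_01 below 0.1 N and contact force between the fingers and cap_02 below 0.1 N), for 0.2 s.
2. both caps are seated, one in each pocket, and let go, the slide still home ((((horizontal distance between cap_01 and pocket_a below 0.005 m and z of cap_01 in the frame of pocket_a between -0.003 and 0.003 m and angle between cap_01's own z axis and vertical below 0.06 rad) and (horizontal distance between cap_02 and pocket_b below 0.005 m and z of cap_02 in the frame of pocket_b between -0.003 and 0.003 m and angle between cap_02's own z axis and vertical below 0.06 rad)) or ((horizontal distance between cap_01 and pocket_b below 0.005 m and z of cap_01 in the frame of pocket_b between -0.003 and 0.003 m and angle between cap_01's own z axis and vertical below 0.06 rad) and (horizontal distance between cap_02 and pocket_a below 0.005 m and z of cap_02 in the frame of pocket_a between -0.003 and 0.003 m and angle between cap_02's own z axis and vertical below 0.06 rad))) and contact force between the fingers and cap_01 below 0.1 N and contact force between the fingers and cap_02 below 0.1 N and value of joint slide below 0.008 m), for 0.2 s.
3. the tab is held with the pointer between the prongs of the mark ((((horizontal distance between cap_01 and pocket_a below 0.005 m and z of cap_01 in the frame of pocket_a between -0.003 and 0.003 m and angle between cap_01's own z axis and vertical below 0.06 rad) and (horizontal distance between cap_02 and pocket_b below 0.005 m and z of cap_02 in the frame of pocket_b between -0.003 and 0.003 m and angle between cap_02's own z axis and vertical below 0.06 rad)) or ((horizontal distance between cap_01 and pocket_b below 0.005 m and z of cap_01 in the frame of pocket_b between -0.003 and 0.003 m and angle between cap_01's own z axis and vertical below 0.06 rad) and (horizontal distance between cap_02 and pocket_a below 0.005 m and z of cap_02 in the frame of pocket_a between -0.003 and 0.003 m and angle between cap_02's own z axis and vertical below 0.06 rad))) and x of pointer in the frame of mark_gap between -0.005 and 0.005 m and contact force between the fingers and slide above 2 N and velocity of joint slide between -0.01 and 0.01 m/s), for 0.5 s.
At the end, for the whole second after the job is handed in: each pocket holds one cap (centre within 5 mm, underside within 3 mm of the floor, upright within 0.06 rad) that the fingers do not touch; the fingers grip the tab (over 2 N) and hold the pointer within 5 mm of the middle of the mark's gap along the slide, still (under 10 mm/s) (all of step 3 and contact force between the fingers and cap_01 below 0.1 N and contact force between the fingers and cap_02 below 0.1 N); the arm keeps its last pose, push and grip.
It fails at once if a bystander (solder spool, bottle or circuit module) is moved more than 20 mm (distance of any of solder_spool, ipa_bottle, module_03 from where it was at the start of the episode above 0.02 m).
It also fails if it takes over 64 s, if anything falls off the work surface, if the arm or the gripper's body presses on something with over 40 N, if the wrist force passes 120 N, or if a joint passes its speed limit or range.

## Robot

A 6-joint arm with a two-finger parallel gripper is mounted at the origin on a cart in front of the work surface, level with it; the furniture and walls round the work are solid. World frame = base frame: x ahead of the robot, y to its left, z up, the work surface at z = 0. Lengths are in m, angles in rad, forces in N, time in s.
With the tool pointing down it reaches from about 0.35 to 0.85 m from the base axis. Payload 8.1 kg.
Tool frame: the origin (TCP) lies on the mounting face of the last link; the fingertips stand 186 mm ahead of it and the grasp point (between the pads) lies 167 mm ahead of it (robot.finger_overhang is the distance from the TCP to the fingertips, in m); z points along the fingers, y is the line along which they close (so a half turn about z gives the same grasp; the last joint's range is limited). The gripper opens to 93 mm and grips with 3 to 60 N. Pads are 15 mm wide; open, the fingers measure 128 mm over their backs; the gripper's body (75 mm by 188 mm) begins 65 mm behind the grasp point.
Start: joints at [-1.419, 0.13, 1.488, -0, 1.523, -0.085], TCP at [0.141, -0.583, 0.405] pointing down, gripper open.
Joint ranges: [-2.96, 2.96], [-0.89, 2.26], [0.02, 2.5], [-1.34, 4.48], [0, 2.73], [-2.66, 2.66]. Speed limits (rad/s): [2.39, 2.39, 2.79, 3.14, 3.14, 3.14].

## Interface

Orientations are given as a rotation vector (axis times angle).
In Python, from plant import readout, read_camera, get_calibration, job, robot gives the robot as it stands.
- The arm moves only by the shell command python3 -m handwheel 'ROWS' [FORCE]. ROWS is JSON, a list of rows, each a list of 5 numbers: the shift along the world's x, y, z in cm, then the turn about the world's z in rad, then the closure, from 0 (fully open) to 1 (shut). In form: [[tx, ty, tz, spin, gripper], ...]. A call has 1 to 10 rows; each row shifts and turns the commanded pose from where the row before left it; what a row does not reach is not made up. A row lasts 1/8 s, in which the tool goes at most 62.5 mm and 10.7 degrees, less where a joint would pass 70% of its speed; a pose out of reach is approached as far as the arm can. A call is refused whole if a number of a shift passes 6.25 or a number of a turn 0.188, either way. A call with a gripper value outside its range is refused whole. The fingers move at their own pace and stop on an object; FORCE is the grip in N (left out, the last holds). Time passes only in rows, so rows that do not move let the fingers close. It gives the time, the measured TCP pose, the force, the opening and the grip force at its end, in the units of the state.
- readout.read_state(): the state, without advancing time (a new reading comes with each control period).
- read_camera(name): name is "scene" or "top"; returns the picture (420x560x3 uint8, red, green, blue); there is no depth.
- get_calibration(name): a dict with "fovy" (degrees; the focal length in pixels is half the picture's height over the tangent of half this angle, whatever the lens; pixels are square), "cx", "cy" (the principal point, pixels), "pose" (4x4, takes a point from camera to world coordinates). Camera axes: x right, y down, z forward; pixel columns grow to the right and rows downward; lengths in m; the calibration is good to about 2 mm. A picture is of the moment at which its call begins. get_calibration takes no time and is no camera call.
- job.close_job(): hands the job in; it is judged then, once.
The state is a dict: "t": time; "q": joint angles; "dq": joint speeds; "joint_torque": joint torques, N m; "tool_pos": TCP position; "orientation": TCP orientation; "force": force on the tool from outside, world axes, zero at the start; "wrist_torque": the same for the moment, N m; "opening": finger opening in m; "gripper_force": force on a finger pad.
Only numpy, scipy, OpenCV 4.12 (cv2) and the standard library are available. Lean on these libraries where they do the work, as an engineer would, in place of code of your own. Each camera call takes 0.05 s, during which the arm holds its last target. There are 200 camera calls.

## Working session

There is one attempt and no reset: what is moved stays moved. The work goes in short steps, Python scripts to look and compute and a shell command to move; the robot and the scene stay as the last step left them, time stands still between calls to the robot, and variables do not carry over. Pictures are saved under pics/ and viewed, at most 10 in all, crops included, and the job is handed in when it is done.

```bash
mkdir -p pics
cat > h.py <<'E'
import numpy as np, cv2
from plant import readout, read_camera, get_calibration, job, robot
def cal(n):
    c=get_calibration(n); return c, 210/np.tan(np.radians(c["fovy"])/2), np.array(c["pose"])
def ray(n,u,v):
    c,f,T=cal(n); d=T[:3,:3]@np.array([(u-c["cx"])/f,(v-c["cy"])/f,1]); return T[:3,3],d
def onz(n,u,v,z):
    o,d=ray(n,u,v); return o+d*(z-o[2])/d[2]
def proj(n,p):
    c,f,T=cal(n); q=T[:3,:3].T@(np.array(p)-T[:3,3]); return c["cx"]+f*q[0]/q[2], c["cy"]+f*q[1]/q[2]
def save(n,img): cv2.imwrite("pics/"+n,img[:,:,::-1])
E
python3 - <<'E'
from h import *
for n in("scene","top"):
    im=read_camera(n); np.save(n,im); save(n+"0.png",im); c,f,T=cal(n); print(n,c["cx"],c["cy"],f,T.round(3).tolist(), {k:v for k,v in c.items() if k!="pose"})
print(readout.read_state())
E
```

```text
scene 283.9442409051649 205.2704352428411 511.37965699323865 [[0.81, -0.227, 0.541, -0.233], [-0.586, -0.323, 0.743, -1.081], [0.007, -0.919, -0.395, 0.64], [0.0, 0.0, 0.0, 1.0]] {'fovy': 44.65138202620849, 'cx': 283.9442409051649, 'cy': 205.2704352428411}
top 284.0936791493026 216.16970011093343 394.12398527487346 [[-0.027, -0.989, 0.144, 0.339], [-1.0, 0.026, -0.011, -0.012], [0.007, -0.145, -0.989, 1.122], [0.0, 0.0, 0.0, 1.0]] {'fovy': 56.099814393286856, 'cx': 284.0936791493026, 'cy': 216.16970011093343}
{'t': 0.1, 'q': array([-1.41941008e+00,  1.31079931e-01,  1.48916069e+00, -4.59996833e-05,
        1.52299249e+00, -8.53812028e-02]), 'dq': array([ 0.00015826, -0.00159839, -0.00315353,  0.0005732 , -0.00043376,
        0.00055362]), 'joint_torque': array([ 1.81809087e-04, -5.61342216e+01, -4.93097806e+01,  7.68600265e-02,
        2.91713630e-02, -4.90046659e-05]), 'tool_pos': array([ 0.14073026, -0.58305347,  0.40380082]), 'orientation': array([-3.11797710e+00, -3.70855366e-01,  1.57075830e-04]), 'force': array([ 0.40051103, -0.52770045, -0.66052272]), 'wrist_torque': array([-0.0647523 , -0.05001241,  0.00810443]), 'gripper_force': 0.0, 'opening': 0.09314104875887759}
```

View pics/scene0.png

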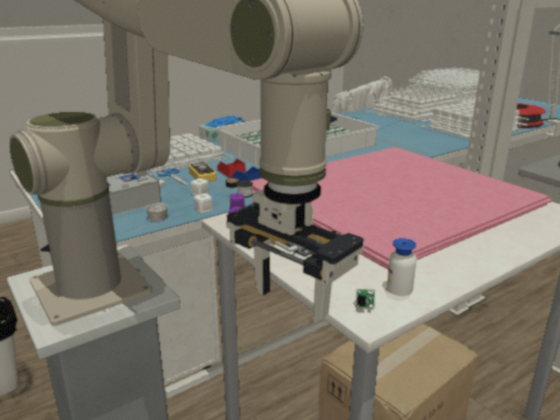

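View pics/top0.png

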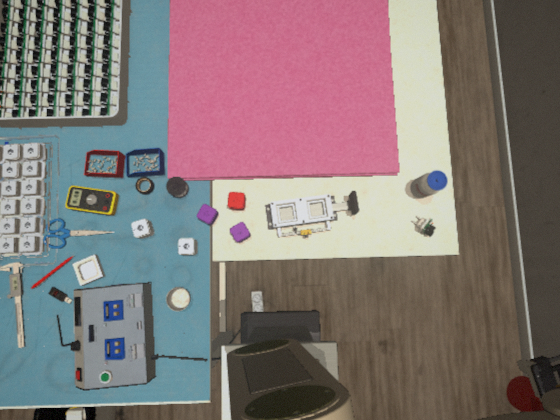

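The top view shows these candidates for the caps: white boxes at (141,228) and (187,246), the tray caps at (20,190), a flat white frame at (88,269), purple boxes at (207,214) and (240,232), and a red one at (236,201). The two single white boxes on the blue mat fit the description. The nest is at (303,212), with its tab at (350,203). I'll confirm with an enlarged crop.

Run:
```python
from h import *
im=np.load("top.npy")
a=cv2.resize(im[205:265,115:215],None,fx=5,fy=5,interpolation=cv2.INTER_CUBIC)
b=cv2.resize(im[180:245,255:365],None,fx=7,fy=7,interpolation=cv2.INTER_CUBIC)
save("capcrop.png",a); save("nestcrop.png",b)
for z,uv in((.043,(141,226)),(.043,(187,245)),(.04,(302,211))): print(onz("top",*uv,z).round(3))
```

```text
[0.479 0.371 0.043]
[0.424 0.245 0.043]
[ 0.51  -0.073  0.04 ]
```

View pics/capcrop.png

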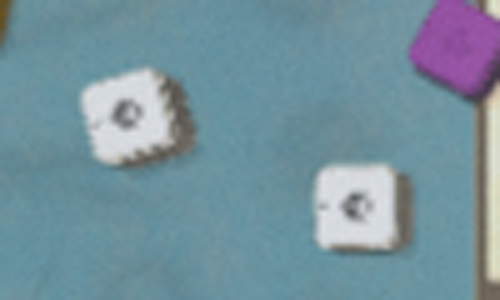

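View pics/nestcrop.png

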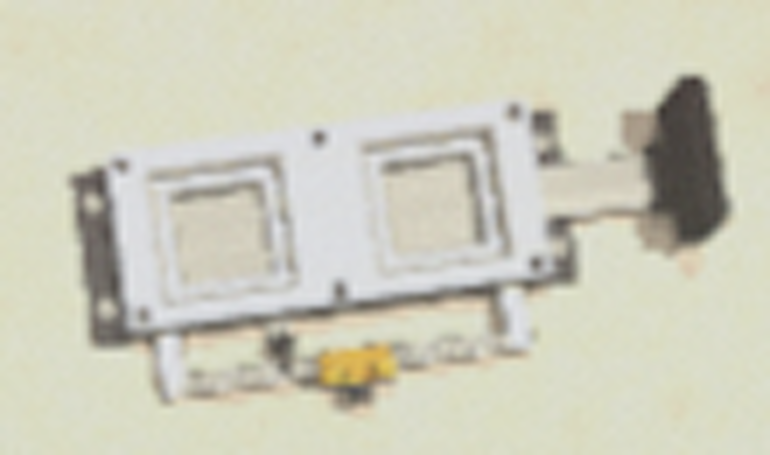

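The crops confirm it. The two white caps are at top pixels (140.6,228) and (186.4,246.4), and the purple ones are left alone. In the nest view the block corners are at about (271,203), (331,194), (274,227) and (334,220). The pointer is at (295,230), the brass mark at (306,232) and the tab at (353,203). Next I'll measure them.

```bash
cat > m.py <<'E'
from h import *
def rectw(n,mask,off,s,z):
    cs,_=cv2.findContours(mask.astype(np.uint8),cv2.RETR_EXTERNAL,cv2.CHAIN_APPROX_NONE)
    c=max(cs,key=cv2.contourArea)[:,0,:]
    w=np.array([onz(n,(u+.5)/s-.5+off[0],(v+.5)/s-.5+off[1],z)[:2] for u,v in c],dtype=np.float32)
    h=cv2.convexHull(w*1000); return cv2.minAreaRect(h), w
def up(im,x0,y0,x1,y1,s=8): return cv2.resize(im[y0:y1,x0:x1],None,fx=s,fy=s,interpolation=cv2.INTER_CUBIC).astype(int)
E
python3 - <<'E'
from m import *
im=np.load("top.npy")
for n,b in(("capL",(125,212,160,246)),("capR",(172,232,202,260))):
    a=up(im,*b)
    for th in (150,170,190):
        r,_=rectw("top",a[...,0]>th,b,8,.043); print(n,th,np.round(r[0],1),np.round(r[1],1),round(r[2],1))
b=(262,185,340,242); a=up(im,*b)
print("px nest",im[222,300],im[212,300],"table",im[190,300],"cream win",im[212,290])
for th in (0,6,12):
    m=((a[...,0]-a[...,2])<th)&(a.mean(2)>165)
    m=cv2.morphologyEx(m.astype(np.uint8),cv2.MORPH_OPEN,np.ones((57,57)))
    r,_=rectw("top",m,b,8,.04); print("nest",th,np.round(r[0],1),np.round(r[1],1),round(r[2],1))
for k,(u,v) in {"TL":(112,160),"TR":(530,98),"BL":(135,330),"BR":(550,278)}.items():
    print(k,onz("top",255+(u+.5)/7-.5,180+(v+.5)/7-.5,.04).round(4))
b=(285,220,325,242); a=up(im,*b)
y=(a[...,0]-a[...,2]>90); ys,xs=np.nonzero(y); print("brass",xs.min()/8+b[0],xs.max()/8+b[0],ys.min()/8+b[1],ys.max()/8+b[1])
E
```

```text
capL 150 [474.7 373.3] [46.9 47.1] 16.6
capL 170 [474.6 373.3] [45.4 45.3] 16.9
capL 190 [474.6 374.2] [43.1 41.5] 16.4
capR 150 [421.3 248.3] [46.4 44.7] 0.3
capR 170 [421.1 248.3] [44.9 42.5] 0.7
capR 190 [421.4 248.3] [42.5 40.7] 0.2
px nest [219 221 224] [219 221 224] table [220 221 202] cream win [207 204 187]Traceback (most recent call last):
  File "<stdin>", line 12, in <module>
  File "m.py", line 5, in rectw
    w=np.array([onz(n,(u+.5)/s-.5+off[0],(v+.5)/s-.5+off[1],z)[:2] for u,v in c],dtype=np.float32)
                ~~~^^^^^^^^^^^^^^^^^^^^^^^^^^^^^^^^^^^^^^^^^^^
  File "h.py", line 8, in onz
    o,d=ray(n,u,v); return o+d*(z-o[2])/d[2]
        ~~~^^^^^^^
  File "h.py", line 6, in ray
    c,f,T=cal(n); d=T[:3,:3]@np.array([(u-c["cx"])/f,(v-c["cy"])/f,1]); return T[:3,3],d
          ~~~^^^
  File "h.py", line 4, in cal
    c=get_calibration(n); return c, 210/np.tan(np.radians(c["fovy"])/2), np.array(c["pose"])
ValueError: time passes only in moves, steps and waits
```

```bash
sed -i 's/^def cal(n):/import functools\n@functools.cache\ndef cal(n):/' h.py
python3 - <<'E'
from m import *
im=np.load("top.npy")
b=(262,185,340,242); a=up(im,*b)
for th in (4,8,12):
    m=((a[...,0]-a[...,2])<th)&(a.mean(2)>165)
    m=cv2.morphologyEx(m.astype(np.uint8),cv2.MORPH_OPEN,np.ones((23,23)))
    r,_=rectw("top",m,b,8,.04); print("nest",th,np.round(r[0],1),np.round(r[1],1),round(r[2],1))
P={}
for k,(u,v) in {"TL":(112,160),"TR":(530,98),"BL":(135,330),"BR":(550,278)}.items():
    P[k]=onz("top",255+(u+.5)/7-.5,180+(v+.5)/7-.5,.04)[:2]; print(k,P[k].round(4))
print("mean",sum(P.values())/4)
# pocket windows (floor z=.03 top edge) : cream patch inside
for n,bb in (("B",(275,202,300,226)),("A",(306,197,330,221))):
    a2=up(im,*bb)
    m=((a2[...,0]-a2[...,2])>10); m=cv2.morphologyEx(m.astype(np.uint8),cv2.MORPH_OPEN,np.ones((15,15)))
    r,_=rectw("top",m,bb,8,.03); print(n,np.round(r[0],1),np.round(r[1],1),round(r[2],1))
b=(285,220,325,242); a=up(im,*b)
y=(a[...,0]-a[...,2]>90); ys,xs=np.nonzero(y); print("brass",xs.min()/8+b[0],xs.max()/8+b[0],ys.min()/8+b[1],ys.max()/8+b[1])
b=(343,186,362,218); a=up(im,*b); r,_=rectw("top",a.mean(2)<110,b,8,.075); print("tab@75",np.round(r[0],1),np.round(r[1],1),r[2])
E
```

```text
nest 4 [512.3 -72.5] [71.9 37.2] 4.9
nest 8 [512.7 -72.2] [ 73.3 171.1] 6.3
nest 12 [513.2 -72.3] [ 74.3 171.5] 6.3
TL [0.5365 0.0137]
TR [ 0.5573 -0.1541]
BL [0.4681 0.0061]
BR [ 0.4845 -0.1588]
mean [ 0.51158821 -0.07327688]
B [507.7 -28.8] [37.8 37.9] 6.2
A [ 517.1 -114. ] [38.4 37.1] 6.0
brass 300.875 311.25 229.5 234.625
tab@75 [ 524.1 -206.3] [63.6 28.9] 6.068183422088623
```

The nest measures 73x171 mm at (0.5125,-0.072). Its x axis is at 96.3°, and the windows are 85.7 mm apart against an expected 86, so the fit is good. The caps are at (0.4747,0.3733) at 16.7° and (0.4212,0.2483) at 0.4°, each measuring about 46 mm.

```bash
python3 -m handwheel '[[2.5,4.5,0,0.134,0],[2.5,4.5,0,0.134,0],[2.5,4.5,0,0.134,0],[2.5,4.5,0,0.134,0],[2.5,4.5,0,0.134,0],[2.5,4.5,0,0.134,0],[2.5,4.5,0,0.134,0],[2.5,4.5,0,0.134,0],[2.5,4.5,0,0.134,0],[2.5,4.5,0,0.134,0]]' 20
python3 -m handwheel '[[0.4,4.8,-1.3,0,0],[0.4,4.8,-1.3,0,0],[0.4,4.8,-1.3,0,0],[0.4,4.8,-1.3,0,0],[0.4,4.8,-1.3,0,0],[0.4,4.8,-1.3,0,0],[0.4,4.8,-1.3,0,0],[0.4,4.8,-1.3,0,0],[0,0,0,0,0],[0,0,0,0,0]]'
cat > st.py <<'E'
import sys
from h import *
from scipy.spatial.transform import Rotation as R
def st():
    s=readout.read_state(); M=R.from_rotvec(s["orientation"]).as_matrix(); yaw=np.degrees(np.arctan2(M[1,1],M[0,1]))%180
    print("t",round(s["t"],2),"tcp",s["tool_pos"].round(4),"yaw",yaw.round(2),"tz",M[:,2].round(3),"open",round(s["opening"],4),"gf",round(s["gripper_force"],1),"F",s["force"].round(1),"q",s["q"].round(2)); return s,yaw
s,yaw=st()
if len(sys.argv)>1:
    x,y,a=map(float,sys.argv[1:4]); d=(a-yaw+90)%180-90
    print("need cm",((np.array([x,y])-s["tool_pos"][:2])*100).round(2),"spin",np.radians(d).round(3))
E
python3 st.py .4212 .2483 0.4
```

```text
t: 1.35
tool_pos: [0.3912, -0.1316, 0.4046]
orientation: [2.21, 2.233, 0.0]
force: [0.7, -0.9, 0.4]
opening: 0.0933
gripper_force: 0.0
t: 2.6
tool_pos: [0.4225, 0.2505, 0.3004]
orientation: [-2.214, -2.229, 0.002]
force: [0.3, 0.3, -0.3]
opening: 0.093
gripper_force: 0.0
t 2.6 tcp [0.4225 0.2505 0.3004] yaw 0.39 tz [-0.001 -0.001 -1.   ] open 0.093 gf 0.0 F [ 0.3  0.3 -0.3] q [ 0.43 -0.09  1.91 -0.    1.33  0.42]
need cm [-0.13 -0.22] spin 0.0
```

```bash
python3 - <<'E'
from h import *
im=read_camera("scene"); np.save("scene1",im); np.save("top1",read_camera("top"))
u,v=proj("scene",(.5125,-.072,.04)); print(u,v, proj("scene",(.4212,.2483,.043)),proj("scene",(.4747,.3733,.043)))
u,v=int(u),int(v); save("s1.png",cv2.resize(im[v-50:v+60,u-75:u+75],None,fx=5,fy=5,interpolation=cv2.INTER_CUBIC)); print(u-75,v-50)
E
python3 -m handwheel '[[-0.13,-0.22,-3.3,0,0],[0,0,-3.3,0,0],[0,0,-3.3,0,0],[0,0,0,0,0],[0,0,0,0,0.6],[0,0,0,0,0.6],[0,0,0,0,0.6],[0,0,0,0,0.6]]' 15
python3 st.py
```

```text
286.9709017828133 226.11433233095053 (np.float64(201.7017833512), np.float64(195.87096650018964)) (np.float64(198.5766406354663), np.float64(180.72887238435345))
211 176
t: 3.7
tool_pos: [0.4217, 0.2487, 0.2024]
orientation: [2.214, 2.228, 0.002]
force: [-0.2, 0.3, 0.4]
opening: 0.0576
gripper_force: 0.0
t 3.7 tcp [0.4217 0.2487 0.2024] yaw 0.35 tz [ 0.001  0.    -1.   ] open 0.0576 gf 0.0 F [-0.2  0.3  0.4] q [ 0.43  0.04  1.98 -0.    1.13  0.42]
```

View pics/s1.png

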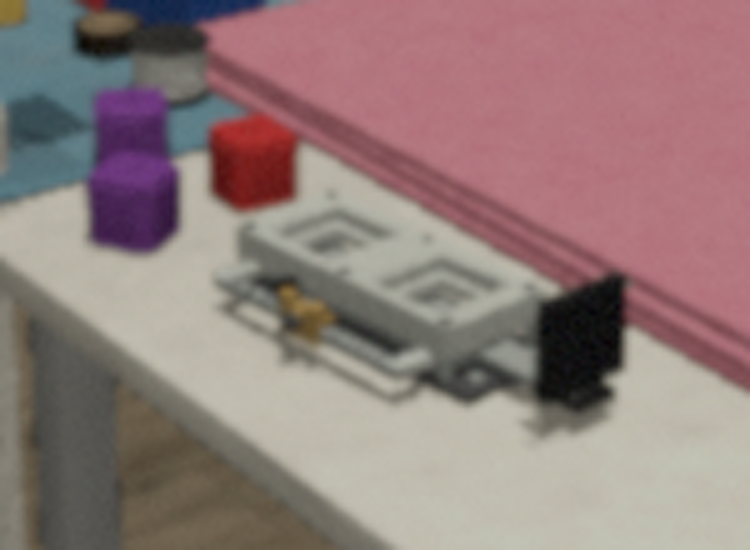

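The scene crop shows the nest where expected. The pocket mouths are at crop (340,235) and (440,280), the brass mark is at (305,310), and the black tab is at (582,335). The fingers need to close further.

```bash
python3 -m handwheel '[[0,0,0,0,1],[0,0,0,0,1],[0,0,0,0,1]]' 15; python3 -m handwheel '[[0,0,2,0,1],[0,0,4,0,1],[0,0,4,0,1],[0,0,0,0,1]]'
python3 st.py .5172 -.1147 6.3
```

```text
t: 4.08
tool_pos: [0.4215, 0.2486, 0.2018]
orientation: [-2.215, -2.228, -0.0]
force: [-1.6, 0.5, 2.9]
opening: 0.0458
gripper_force: 14.9
t: 4.58
tool_pos: [0.4228, 0.2491, 0.3055]
orientation: [2.213, 2.226, 0.01]
force: [-0.0, 1.3, -0.5]
opening: 0.0456
gripper_force: 14.9
t 4.58 tcp [0.4228 0.2491 0.3055] yaw 0.34 tz [ 0.006  0.003 -1.   ] open 0.0456 gf 14.9 F [-0.   1.3 -0.5] q [ 0.43 -0.1   1.91 -0.    1.33  0.42]
need cm [  9.44 -36.38] spin 0.104
```

```bash
python3 -m handwheel '[[1.2,-4.54,0,0.013,1],[1.2,-4.54,0,0.013,1],[1.2,-4.54,0,0.013,1],[1.2,-4.54,0,0.013,1],[1.2,-4.54,0,0.013,1],[1.2,-4.54,0,0.013,1],[1.2,-4.54,0,0.013,1],[1.2,-4.54,0,0.013,1],[0,0,0,0,1],[0,0,0,0,1]]' >/dev/null
python3 -m handwheel '[[0,0,-2,0,1],[0,0,-2,0,1],[0,0,0,0,1],[0,0,0,0,1]]' >/dev/null
python3 st.py .5172 -.1147 6.3
python3 - <<'E'
from m import *
a0=read_camera("top"); np.save("top2",a0)
u,v=proj("top",(.5172,-.1147,.103)); u,v=int(u),int(v); print(u,v)
save("t2.png",cv2.resize(a0[v-30:v+45,u-65:u+45],None,fx=7,fy=7,interpolation=cv2.INTER_CUBIC)); print(u-65,v-30)
sc=read_camera("scene"); np.save("scene2",sc); save("s2.png",cv2.resize(sc[165:285,205:355],None,fx=5,fy=5,interpolation=cv2.INTER_CUBIC))
E
```

```text
t 6.33 tcp [ 0.5176 -0.1139  0.2622] yaw 6.36 tz [ 0.  0. -1.] open 0.0459 gf 14.9 F [ 0.2 -0.2  1.1] q [-0.31  0.06  1.83  0.    1.25 -0.42]
need cm [-0.04 -0.08] spin -0.001
318 204
253 174
```

View pics/s2.png

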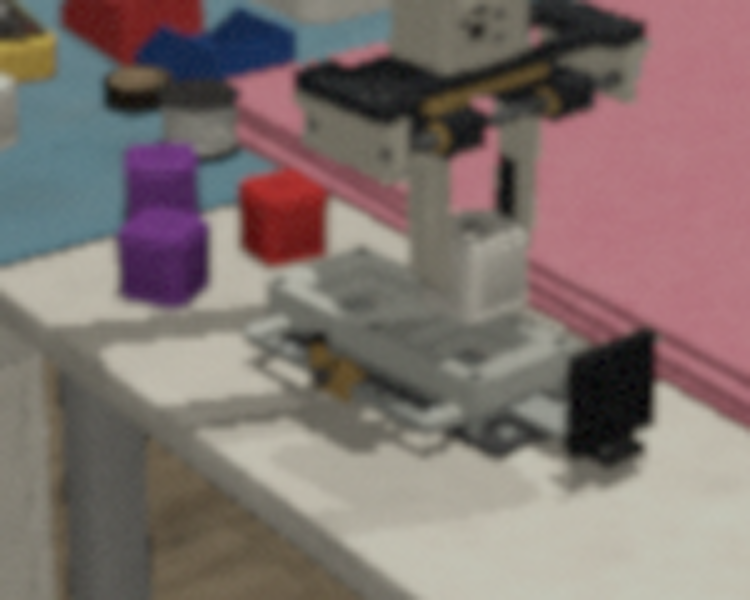

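The scene crop shows the cap upright in the fingers over pocket A, with the cap bottom at crop (480,315). I'll lower it slowly and watch the force.

```bash
python3 -m handwheel '[[0,-0.06,-1.2,0,1],[0,0,-0.7,0,1],[0,0,-0.3,0,1],[0,0,-0.3,0,1],[0,0,0,0,1]]'; python3 -m handwheel '[[0,0,-0.3,0,1],[0,0,-0.2,0,1],[0,0,-0.1,0,1],[0,0,0,0,1]]'; python3 st.py .5172 -.1147 6.3
```

```text
t: 7.05
tool_pos: [0.5174, -0.1153, 0.2365]
orientation: [-2.096, -2.34, 0.0]
force: [-0.7, 0.2, -0.3]
opening: 0.0458
gripper_force: 14.9
t: 7.55
tool_pos: [0.5176, -0.1153, 0.2317]
orientation: [2.096, 2.34, -0.0]
force: [-3.8, 1.3, 7.9]
opening: 0.0456
gripper_force: 14.9
t 7.55 tcp [ 0.5176 -0.1153  0.2317] yaw 6.3 tz [ 0. -0. -1.] open 0.0456 gf 14.9 F [-3.8  1.3  7.9] q [-0.32  0.1   1.85 -0.    1.19 -0.43]
need cm [-0.04  0.06] spin -0.0
```

It met no resistance until the floor, where TCP z was 0.2317 against an expected 0.232, so it is seated. I'll release, lift and go to the second cap.

```bash
python3 -m handwheel '[[0,0,0,0,0.2],[0,0,0,0,0.2],[0,0,0,0,0.2],[0,0,3,0,0.2],[0,0,5,0,0],[-0.43,4.89,0,0.0182,0],[-0.43,4.89,0,0.0182,0],[-0.43,4.89,0,0.0182,0],[-0.43,4.89,0,0.0182,0],[-0.43,4.89,0,0.0182,0]]' >/dev/null
python3 -m handwheel '[[-0.43,4.89,0,0.0182,0],[-0.43,4.89,0,0.0182,0],[-0.43,4.89,0,0.0182,0],[-0.43,4.89,0,0.0182,0],[-0.43,4.89,0,0.0182,0],[0,0,0,0,0],[0,0,0,0,0]]' >/dev/null
python3 st.py .4747 .3733 16.7
python3 - <<'E'
from m import *
im=read_camera("top"); np.save("top3",im); b=(300,192,338,226); a=up(im,*b)
u,v=proj("top",(.5172,-.1147,.073)); print("expect",u,v)
save("t3.png",up(im,*b,12).clip(0,255).astype(np.uint8))
E
```

```text
t 9.68 tcp [0.4743 0.3736 0.3103] yaw 16.76 tz [-0.001 -0.001 -1.   ] open 0.0928 gf 0.0 F [ 0.2 -1.8 -0.8] q [ 0.58  0.2   1.58 -0.    1.36  0.29]
need cm [ 0.04 -0.03] spin -0.001
expect 317.89552154985165 206.0510805629511
```

View pics/t3.png

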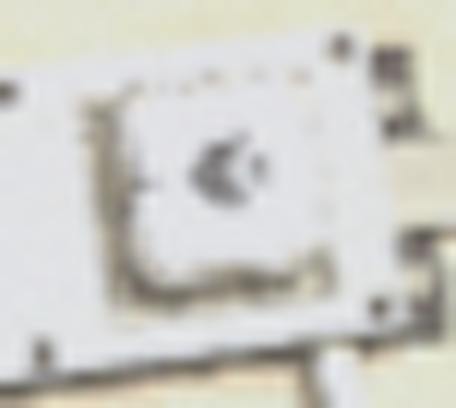

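The crop shows the cap square in pocket A, centred at about (318.7,206.5) against an expected (317.9,206.1). Now the second cap.

```bash
python3 -m handwheel '[[0,0,-4,0,0],[0,0,-4,0,0],[0,0,-2.3,0,0],[0,0,-0.5,0,0],[0,0,0,0,0.4],[0,0,0,0,1],[0,0,0,0,1],[0,0,0,0,1],[0,0,0,0,1],[0,0,0,0,1]]' 15
python3 -m handwheel '[[0,0,0,0,1],[0,0,0,0,1]]'
python3 st.py .5078 -.0293 6.3
```

```text
t: 10.98
tool_pos: [0.4745, 0.3739, 0.203]
orientation: [1.874, 2.521, 0.0]
force: [-0.2, -0.8, 1.8]
opening: 0.0457
gripper_force: 15.0
t: 11.22
tool_pos: [0.4745, 0.3738, 0.2029]
orientation: [-1.875, -2.521, -0.0]
force: [-1.7, 0.3, 2.5]
opening: 0.0455
gripper_force: 15.0
t 11.22 tcp [0.4745 0.3738 0.2029] yaw 16.73 tz [ 0.  0. -1.] open 0.0455 gf 15.0 F [-1.7  0.3  2.5] q [0.58 0.32 1.65 0.   1.17 0.29]
need cm [  3.33 -40.31] spin -0.182
```

```bash
python3 -m handwheel '[[0,0,3,0,1],[0,0,4,0,1],[0,0,4,0,1],[0,0,0,0,1]]' >/dev/null
python3 -m handwheel '[[0.37,-4.48,0,-0.0202,1],[0.37,-4.48,0,-0.0202,1],[0.37,-4.48,0,-0.0202,1],[0.37,-4.48,0,-0.0202,1],[0.37,-4.48,0,-0.0202,1],[0.37,-4.48,0,-0.0202,1],[0.37,-4.48,0,-0.0202,1],[0.37,-4.48,0,-0.0202,1],[0.37,-4.48,0,-0.0202,1],[0,0,0,0,1]]' >/dev/null
python3 -m handwheel '[[0,0,-3,0,1],[0,0,-2,0,1],[0,0,-0.8,0,1],[0,0,0,0,1],[0,0,0,0,1]]' >/dev/null
python3 st.py .5078 -.0293 6.3
```

```text
t 13.6 tcp [ 0.5082 -0.0292  0.2556] yaw 6.34 tz [ 0.001 -0.    -1.   ] open 0.0457 gf 15.0 F [ 0.2 -0.4 -0.6] q [-0.16  0.01  1.9   0.    1.23 -0.27]
need cm [-0.04 -0.01] spin -0.001
```

```bash
python3 -m handwheel '[[-0.03,-0.03,-0.9,0,1],[0,0,-0.4,0,1],[0,0,-0.3,0,1],[0,0,-0.3,0,1],[0,0,0,0,1]]'; python3 -m handwheel '[[0,0,-0.2,0,1],[0,0,-0.2,0,1],[0,0,0,0,1]]'; python3 st.py .5078 -.0293 6.3
```

```text
t: 14.22
tool_pos: [0.5074, -0.0297, 0.2354]
orientation: [-2.095, -2.34, 0.0]
force: [0.3, 0.5, -1.4]
opening: 0.0456
gripper_force: 15.0
t: 14.6
tool_pos: [0.5077, -0.0298, 0.2326]
orientation: [2.096, 2.34, 0.0]
force: [-4.0, 1.2, 7.4]
opening: 0.0456
gripper_force: 15.0
t 14.6 tcp [ 0.5077 -0.0298  0.2326] yaw 6.31 tz [ 0. -0. -1.] open 0.0456 gf 15.0 F [-4.   1.2  7.4] q [-0.16  0.04  1.91 -0.    1.19 -0.27]
need cm [0.01 0.05] spin -0.0
```

Both caps are down. Next I'll release, lift, check from the top, and move to the tab with a turn of -1.571 rad.

```bash
python3 -m handwheel '[[0,0,0,0,0.2],[0,0,0,0,0.2],[0,0,0,0,0.2],[0,0,3,0,0.2],[0,0,5,0,0.2]]' >/dev/null
python3 -m handwheel '[[0.21,-1.86,0,-0.157,0.45],[0.21,-1.86,0,-0.157,0.45],[0.21,-1.86,0,-0.157,0.45],[0.21,-1.86,0,-0.157,0.45],[0.21,-1.86,0,-0.157,0.45],[0.21,-1.86,0,-0.157,0.45],[0.21,-1.86,0,-0.157,0.45],[0.21,-1.86,0,-0.157,0.45],[0.21,-1.86,0,-0.157,0.45],[0.21,-1.86,0,-0.157,0.45]]' >/dev/null
python3 -m handwheel '[[0,0,0,0,0.45],[0,0,0,0,0.45]]' >/dev/null
python3 st.py .5285 -.216 96.3
python3 - <<'E'
from h import *
im=read_camera("top"); np.save("top4",im)
for p in ((.5172,-.1147,.073),(.5078,-.0293,.073),(.5285,-.216,.075)): print(np.round(proj("top",p),1))
print("bottle",onz("top",421,192,0),onz("top",437,180,.126))
save("t4.png",cv2.resize(im[160:250,255:365],None,fx=6,fy=6,interpolation=cv2.INTER_CUBIC))
E
```

```text
t 16.73 tcp [ 0.5284 -0.2153  0.3115] yaw 96.56 tz [-0.001  0.001 -1.   ] open 0.0512 gf 0.0 F [-1.1 -0.2 -0. ] q [-0.48  0.11  1.68  0.    1.35  0.98]
need cm [ 0.01 -0.07] spin -0.004
[317.9 206.1]
[286.4 210.3]
[355.2 200.9]
bottle [ 0.5632987  -0.42368042  0.        ] [ 0.56876121 -0.42148088  0.126     ]
```

View pics/t4.png

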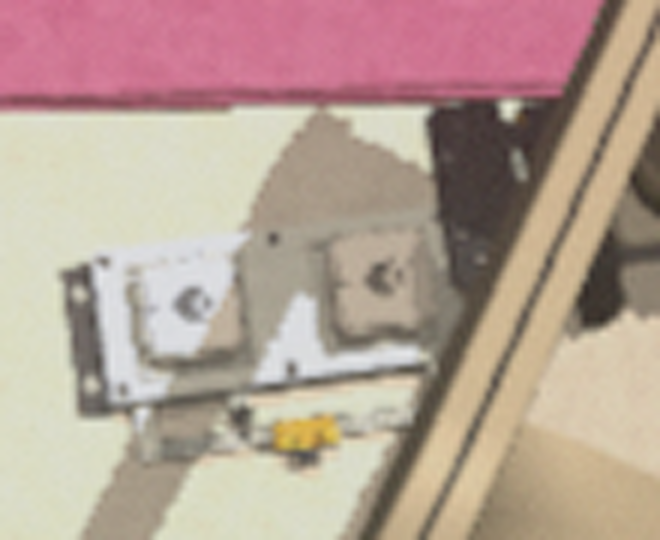

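Both caps sit square in their pockets, with the cap tops at crop (190,305) and (383,280). The pointer at (240,420) and the mark at (308,432) are both visible from the top. The bottle's edge is at y=-0.39, clear of the gripper. Lowering onto the tab.

```bash
python3 -m handwheel '[[0,-0.07,-3,-0.004,0.45],[0,0,-3,0,0.45],[0,0,-1.6,0,0.45],[0,0,0,0,0.45],[0,0,0,0,0.45]]'; python3 -m handwheel '[[0,0,0,0,1],[0,0,0,0,1],[0,0,0,0,1],[0,0,0,0,1],[0,0,0,0,1],[0,0,0,0,1]]' 40; python3 st.py
python3 - <<'E'
from m import *
np.save("top5",read_camera("top"));np.save("scene5",read_camera("scene"))
im=np.load("top5.npy"); b=(285,218,325,240); save("t5.png",up(im,*b,16).clip(0,255).astype(np.uint8))
E
```

```text
t: 17.4
tool_pos: [0.529, -0.2165, 0.237]
orientation: [3.136, 0.169, 0.002]
force: [-0.2, -1.0, -0.3]
opening: 0.0509
gripper_force: 0.0
t: 18.15
tool_pos: [0.5285, -0.2169, 0.2358]
orientation: [3.136, 0.168, 0.0]
force: [0.6, -4.0, -0.7]
opening: 0.0118
gripper_force: 40.0
t 18.15 tcp [ 0.5285 -0.2169  0.2358] yaw 96.13 tz [ 0.    -0.001 -1.   ] open 0.0118 gf 40.0 F [ 0.6 -4.  -0.7] q [-0.48  0.2   1.73 -0.    1.21  0.99]
```

View pics/t5.png

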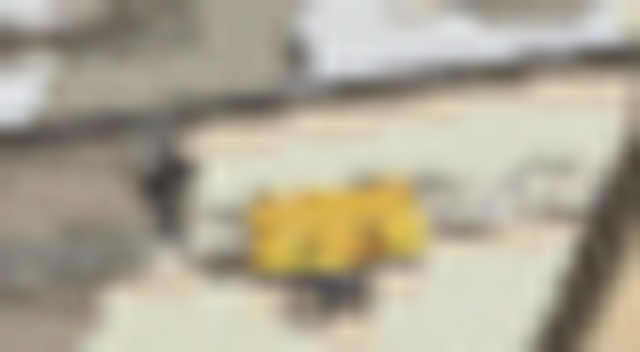

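Run:
```python
from m import *
C=np.array([.5125,-.072]); a=np.radians(96.3); X=np.array([np.cos(a),np.sin(a)]); Y=np.array([-X[1],X[0]])
def nx(n,uv,z): p=onz(n,*uv,z)[:2]-C; return p@X*1000,p@Y*1000
for f in("top","top5"):
    im=np.load(f+".npy")
    b=(285,218,325,242); s=8; A=up(im,*b,s)
    m=A[...,0]-A[...,2]>75; ys,xs=np.nonzero(m)
    P=np.array([nx("top",((x+.5)/s-.5+b[0],(y+.5)/s-.5+b[1]),.031) for x,y in zip(xs[::5],ys[::5])])
    for lo in np.arange(40,80,4):
        k=(P[:,1]>=lo)&(P[:,1]<lo+4)
        if k.sum()>20: print(f,"brass y",lo,"x",P[k,0].min().round(1),P[k,0].max().round(1),"mid",((P[k,0].min()+P[k,0].max())/2).round(1))
    b=(289,224,299,234); A=up(im,*b,s); g=A.mean(2)
    ys,xs=np.nonzero(g<95); 
    P=np.array([nx("top",((x+.5)/s-.5+b[0],(y+.5)/s-.5+b[1]),.031) for x,y in zip(xs,ys)]); print("pointer",P.min(0).round(1),P.max(0).round(1),P.mean(0).round(1),len(P))
im=np.load("scene1.npy"); b=(255,222,290,250); A=up(im,*b,8); m=A[...,0]-A[...,2]>60; ys,xs=np.nonzero(m)
P=np.array([nx("scene",((x+.5)/8-.5+b[0],(y+.5)/8-.5+b[1]),.031) for x,y in zip(xs,ys)]); print("scene brass",P.min(0).round(1),P.max(0).round(1),P.mean(0).round(1))
save("s1m.png",np.hstack([up(np.load("scene1.npy"),255,222,290,250,11),up(np.load("scene1.npy"),255,222,290,250,11)*0+np.repeat(cv2.resize(m.astype(np.uint8),(385,308))[...,None]*255,3,2)]).clip(0,255).astype(np.uint8))
```

```text
top brass y 52 x -16.4 11.0 mid -2.7
top brass y 56 x -17.2 11.4 mid -2.9
top brass y 60 x -17.9 11.8 mid -3.0
top brass y 64 x -17.6 11.3 mid -3.1
pointer [22.8 45.8] [29.2 51.7] [26.1 48.6] 217
top5 brass y 52 x -16.1 11.0 mid -2.5
top5 brass y 56 x -17.2 11.6 mid -2.8
top5 brass y 60 x -18.0 12.1 mid -2.9
top5 brass y 64 x -17.6 11.7 mid -3.0
pointer [21.7 36.5] [38.1 56.7] [27.3 47.1] 617
scene brass [-26.6  53.6] [15.5 69.1] [-6. 62.]
```

The mark's middle is at nest x = -2.9 mm and the pointer is at about 25.5, so the travel needed is about 28.5 mm. That is within 24–46.

```bash
python3 -m handwheel '[[0.031,-0.283,0,0,1],[0.031,-0.283,0,0,1],[0.031,-0.283,0,0,1],[0.031,-0.283,0,0,1],[0.031,-0.283,0,0,1],[0.031,-0.283,0,0,1],[0.031,-0.283,0,0,1],[0.031,-0.283,0,0,1],[0.031,-0.283,0,0,1],[0.031,-0.283,0,0,1]]' 40; python3 -m handwheel '[[0,0,0,0,1],[0,0,0,0,1],[0,0,0,0,1]]' >/dev/null; python3 st.py
python3 - <<'E'
from m import *
im=read_camera("top"); np.save("top6",im); sc=read_camera("scene")
A=up(im,285,200,325,240,10); B=up(sc,250,215,290,255,10)
save("t6.png",np.hstack([A,B]).clip(0,255).astype(np.uint8))
s=readout.read_state(); d=s["tool_pos"][:2]-np.array([.5285,-.2169]); print("travel mm",(d@np.array([.110,-.994])*1000).round(1))
E
```

```text
t: 19.5
tool_pos: [0.5316, -0.2446, 0.2357]
orientation: [-3.136, -0.168, 0.0]
force: [-0.8, 6.6, 5.6]
opening: 0.0119
gripper_force: 40.0
t 19.88 tcp [ 0.5316 -0.2446  0.2357] yaw 96.13 tz [-0.     0.001 -1.   ] open 0.0117 gf 40.0 F [-1.4  6.9  5. ] q [-0.52  0.23  1.69  0.    1.22  0.94]
travel mm 27.9
```

View pics/t6.png

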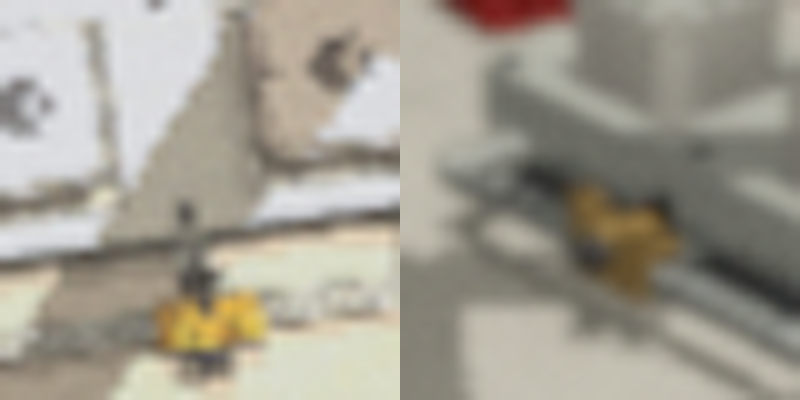

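The view shows the pointer at about (201,285) and the brass mark spanning 155–270 around y=320, so the pointer is in the gap and possibly a little short. I'll put a number on it.

Run:
```python
from m import *
C=np.array([.5125,-.072]); a=np.radians(96.3); X=np.array([np.cos(a),np.sin(a)]); Y=np.array([-X[1],X[0]])
def nx(uv,z): p=onz("top",*uv,z)[:2]-C; return p@X*1000,p@Y*1000
im=np.load("top6.npy"); s=8
b=(298,222,316,238); A=up(im,*b,s)
def rep(m,t):
    ys,xs=np.nonzero(m); P=np.array([nx(((x+.5)/s-.5+b[0],(y+.5)/s-.5+b[1]),.031) for x,y in zip(xs,ys)])
    for lo in range(36,76,3):
        k=(P[:,1]>=lo)&(P[:,1]<lo+3)
        if k.sum()>8: print(t,lo,P[k,0].min().round(1),P[k,0].max().round(1),"mean",P[k,0].mean().round(1))
rep(A[...,0]-A[...,2]>75,"brass"); rep(A.mean(2)<95,"dark")
for y in range(44,58,3):
    row=[]
    for x in range(-20,16,2):
        p=C+X*x/1000+Y*y/1000; u,v=proj("top",(p[0],p[1],.031)); row.append(int(cv2.getRectSubPix(im,(1,1),(u,v)).mean()))
    print(y,row)
```

```text
brass 51 -14.2 -8.5 mean -12.2
brass 54 -16.6 10.5 mean -4.5
brass 57 -17.5 10.6 mean -3.4
brass 60 -18.0 10.6 mean -3.7
brass 63 -18.1 10.5 mean -3.8
brass 66 -16.6 6.6 mean -3.8
dark 36 -34.4 14.5 mean 5.7
dark 42 -2.1 0.4 mean -0.8
dark 45 -5.3 3.2 mean -0.9
dark 48 -5.2 3.3 mean -0.7
dark 51 -3.7 3.0 mean -0.9
dark 54 -3.2 -0.7 mean -2.0
dark 66 0.7 3.8 mean 2.4
dark 69 -4.2 3.9 mean -0.4
dark 72 -3.8 0.8 mean -0.9
44 [203, 205, 203, 203, 203, 197, 188, 172, 136, 108, 102, 116, 124, 129, 133, 135, 135, 136]
47 [212, 211, 211, 211, 209, 192, 163, 122, 88, 76, 80, 87, 111, 132, 146, 146, 147, 148]
50 [208, 207, 207, 205, 200, 188, 167, 129, 95, 78, 80, 85, 108, 133, 143, 145, 148, 152]
53 [184, 182, 182, 181, 170, 161, 155, 132, 109, 92, 98, 106, 115, 124, 124, 127, 134, 142]
56 [161, 159, 160, 160, 157, 155, 157, 139, 118, 97, 119, 131, 132, 121, 117, 115, 111, 114]
```

The pointer reads about 1–2 mm short of the middle, so I'll pull 1.5 mm more.

```bash
python3 -m handwheel '[[0.01,-0.08,0,0,1],[0.01,-0.07,0,0,1],[0,0,0,0,1],[0,0,0,0,1],[0,0,0,0,1],[0,0,0,0,1],[0,0,0,0,1],[0,0,0,0,1],[0,0,0,0,1],[0,0,0,0,1]]'
python3 - <<'E'
from m import *
im=read_camera("top"); s=readout.read_state(); d=s["tool_pos"][:2]-np.array([.5285,-.2169]); print("travel mm",(d@np.array([.110,-.994])*1000).round(1),s["gripper_force"],s["opening"])
C=np.array([.5125,-.072]); a=np.radians(96.3); X=np.array([np.cos(a),np.sin(a)]); Y=np.array([-X[1],X[0]])
b=(298,222,316,238); A=up(im,*b); 
for t,m,lo,hi in(("brass",A[...,0]-A[...,2]>75,57,64),("dark",A.mean(2)<95,45,52)):
    ys,xs=np.nonzero(m); P=np.array([onz("top",(x+.5)/8-.5+b[0],(y+.5)/8-.5+b[1],.031)[:2]-C for x,y in zip(xs,ys)])*1000
    p=(P@X)[(P@Y>lo)&(P@Y<hi)]; print(t,p.min(),p.max(),p.mean())
E
```

```text
t: 21.22
tool_pos: [0.5318, -0.2461, 0.2357]
orientation: [-3.136, -0.168, 0.0]
force: [-2.1, 6.0, 4.9]
opening: 0.0118
gripper_force: 40.0
travel mm 29.3 39.99931812286377 0.012037708208289699
brass -18.117679792082928 10.644016580460223 -3.5360686459996225
dark -6.298744748308256 1.1053799541109126 -2.4538351243519214
```

The pointer is at -2.5 and the mark's middle at about -3.3, so it is within 1 mm and steady. Handing in.

```bash
python3 -c "
from plant import job; print(job.close_job())"
```

```text
the job is handed in; nothing more can be done
None
```

I handed the job in with both caps down in their pockets and the gripper still holding the tab at 40 N, the pointer about 1 mm from the middle of the mark's gap by my last measurement; no verdict came back.

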